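# Bring the red-lidded screw jar to the front of the carousel and hold it there

### The job

Take hold of the black crank knob on the screw-jar carousel and turn it slowly, either way, until the jar with the red lid stands at the front, lined up with the yellow arrow on the stand, with every jar still sitting upright in its ring. Do not let go: finish while still gripping the knob and holding the carousel still, with the red-lidded jar at the arrow. Leave everything else on the bench where it is.

Things in the scene. Friction and masses are not known exactly. Their poses are not given: they have to be found in the camera images.
- stand: fixed dark steel foot of the carousel, a disc 260 mm across, 10 mm high; origin at the centre of its underside, on the bench, on the carousel's axis. Its front is its own -x direction: there a tongue 70 mm wide sticks out to 190 mm from the axis, with a yellow arrow that points at the axis. Its place and yaw vary.
- carousel (a joint): angle of the turning part about the vertical axis through the stand's origin, rad, growing counter-clockwise seen from above; 0: where it stands at the start. Unsprung, light friction (about 0.12 N m), stays where it is left, can turn over half a turn either way from any start.
- tray_center (a point): point on the axis at the top face of the turning wooden tray (244 mm across, top 34 mm above the bench). Its +x points along the flat steel crank arm on the column above (20 mm wide, top face 140 mm above the bench). The five ring holders have centres 85 mm from the axis, at 36, 108, 180, 252 and 324 degrees counter-clockwise from the crank arm.
- crank_knob: black upright round knob at the end of the crank arm, 85 mm from the axis, about 24 mm in diameter and 50 mm high; origin at its centre, 169 mm above the bench. It spins freely on its own upright pin, so a gripper that holds it need not turn with the carousel. It stands above all the jars: to be taken from above.
- red_jar_center (a point): centre (half-way up) of the jar with the red lid, the only red lid on the carousel: clear jar with a white label, 48 mm in diameter, 80 mm high, standing loose in one of the five rings (15 mm deep, 53 mm inside); which ring varies. Centre 74 mm above the bench, 85 mm from the axis.
- jar_b_center (a point): centre of another jar of the same shape and size in another ring, lid white
- jar_c_center (a point): centre of another jar of the same shape and size in another ring, lid grey
- jar_d_center (a point): centre of another jar of the same shape and size in another ring, lid white
- jar_e_center (a point): centre of another jar of the same shape and size in another ring, lid grey
- spray_can: green-labelled spray can standing on the bench, 54 mm in diameter, 160 mm high; origin at the centre of its underside; leave alone
- tape_roll: blue roll of tape lying flat, 100 mm across, 45 mm high; origin at the centre of its underside; leave alone
- screwdriver: screwdriver with orange handle lying on the bench, along its own x; leave alone
- wrench: steel wrench lying on the bench, along its own x; leave alone
- mug: blue mug, 80 mm across, 90 mm high, handle at its own +y; origin at the centre of its underside; leave alone

How it is judged (in metres and radians):
On the way:
1. the crank knob is gripped while the red-lidded jar is not yet at the arrow (contact force between the fingers and crank_knob above 3 N and not (x of red_jar_center in the frame of stand below -0.07 m and y of red_jar_center in the frame of stand between -0.01 and 0.01 m)), for 0.2 s.
At the end, for the whole second after the job is handed in: Red-lidded jar at the front, its centre within 10 mm of the line from axis to yellow arrow; fingers press the crank knob with over 3 N; carousel still (under 0.08 rad/s); all jars upright (within 0.3 rad) and down in their rings (centres 66 to 84 mm above the bench) (x of red_jar_center in the frame of stand below -0.07 m and y of red_jar_center in the frame of stand between -0.01 and 0.01 m and contact force between the fingers and crank_knob above 3 N and velocity of joint carousel between -0.08 and 0.08 rad/s and height (world z) of red_jar_center between 0.066 and 0.084 m and height (world z) of jar_b_center between 0.066 and 0.084 m and height (world z) of jar_c_center between 0.066 and 0.084 m and height (world z) of jar_d_center between 0.066 and 0.084 m and height (world z) of jar_e_center between 0.066 and 0.084 m and angle between each of red_jar_center, jar_b_center, jar_c_center, jar_d_center, jar_e_center's own z axis and vertical below 0.3 rad); the arm keeps its last pose, push and grip.
It fails at once if a jar is lifted out of its ring or tipped over (not (height (world z) of red_jar_center between 0.066 and 0.084 m and height (world z) of jar_b_center between 0.066 and 0.084 m and height (world z) of jar_c_center between 0.066 and 0.084 m and height (world z) of jar_d_center between 0.066 and 0.084 m and height (world z) of jar_e_center between 0.066 and 0.084 m and angle between each of red_jar_center, jar_b_center, jar_c_center, jar_d_center, jar_e_center's own z axis and vertical below 0.3 rad)).
It fails at once if the carousel is spun faster than 3.5 rad/s (over half a turn a second) (velocity of joint carousel above 3.5 rad/s or velocity of joint carousel below -3.5 rad/s).
It fails at once if something else on the bench is moved more than 30 mm (distance of any of spray_can, tape_roll, screwdriver, wrench, mug from where it was at the start of the episode above 0.03 m).
It also fails if it takes over 51 s, if anything falls off the work surface, if the arm or the gripper's body presses on something with over 40 N, if the wrist force passes 120 N, or if a joint passes its speed limit or range.

### The arm

A 6-joint arm with a two-finger parallel gripper is mounted at the origin on the work surface. World frame = base frame: x ahead of the robot, y to its left, z up, the work surface at z = 0. Lengths are in m, angles in degrees, forces in N, time in s.
With the tool pointing down it reaches from about 0.35 to 0.925 m from the base axis. Payload 6.4 kg.
Tool frame: the origin (TCP) lies between the finger pads; the fingertips stand 19 mm ahead of it and the grasp point (between the pads) is the TCP; y points along the fingers, x is the direction in which the jaws open and shut, and the axes are right-handed (so a half turn about y gives the same grasp; the last joint's range is limited). The gripper opens to 94 mm and grips with 3 to 60 N. Pads are 16 mm wide; open, the fingers measure 119 mm over their backs; the gripper's body (75 mm by 177 mm) begins 78 mm behind the grasp point.
Start: joints at [-75.35, 14.043, 89.255, -0, 76.702, -9.975], TCP at [0.271, -0.591, 0.224] pointing down, gripper open.
Joint ranges: [-179.41, 179.41], [-58.25, 129.5], [7.25, 145.43], [-54.29, 234.29], [11.92, 165.04], [-157.13, 157.13]. Speed limits (degrees/s): [147.25, 147.25, 180, 180, 180, 180].

### API

Orientations are given as [roll, pitch, yaw] about the fixed x, y, z axes, in that order (R = Rz(yaw) Ry(pitch) Rx(roll)).
In Python, from cell import r gives the robot as it stands. Calls block until the motion is done:
- r.move_pose(position, orientation): joint-space move of the TCP to a pose.
- r.line_to(position, ori=None, rate=0.15, until_force=None): straight line of the TCP; ori=None keeps the orientation; rate is the mean speed in m/s. With until_force (N) it stops when the force on the tool has changed by that much, and returns True; else False.
- r.set_joints(angles): joint-space move.
- r.command_gripper(opening): finger opening in m; the grip force is fixed at half the most; returns when the fingers have stopped.
- r.wait(seconds).
- r.ik(position, orientation): joint angles nearest the present ones, or None.
- r.snapshot(name): name is "side" or "top" or "wrist"; returns a dict with "pixels" (480x640x3 uint8, red, green, blue), "depth" (480x640 float32, m along the optical axis (not along the pixel's ray), 0 where there is no reading), "mtx" (3x3 intrinsics, pixels), "k1" (the pictures are not rectified: a ray, as slopes to the right and down, at radius r is drawn at 1 + k1 r^2 times it, then the intrinsics apply), "rvec" (rotation vector, rad) and "tvec" (3), from world to camera coordinates, as OpenCV has them; the wrist camera has in their place "mount" (4x4, takes a point from camera to tool coordinates, whose origin is the TCP and whose axes are the tool frame's). Camera axes: x right, y down, z forward; pixel columns grow to the right and rows downward; lengths in m; the calibration is good to about 2 mm. A picture is of the moment at which its call begins: read the wrist's pose just before it.
A pose or a line that the arm cannot do raises r.PlanningError and nothing moves.
- r.hand_in(): hands the job in, once; it reports no verdict.
Readings, each from a call of its own:
- r.get_clock(): time.
- r.get_joints(): joint angles.
- r.get_qvel(): joint speeds.
- r.get_joint_efforts(): joint torques, N m.
- r.get_position(): TCP position.
- r.get_eef_rot(): TCP orientation.
- r.get_ft_force(): force on the tool from outside, world axes, zero at the start.
- r.get_wrist_torque(): the same for the moment, N m.
- r.get_gripper_width(): finger opening in m.
Only numpy, scipy, OpenCV 4.12 (cv2) and the standard library are available. Lean on these libraries where they do the work, as an engineer would, in place of code of your own. Each camera call takes 0.05 s, during which the arm holds its last target. There are 200 camera calls.

## Working session

There is one attempt and no reset: what is moved stays moved. The work goes in short steps, each a Python script; the robot and the scene stay as the last script left them, time stands still between calls to the robot, and variables do not carry over. Pictures are saved under pics/ and viewed, about 8 in all and at most 12, crops included, and the job is handed in when it is done.

```bash
mkdir -p pics && ls && cat > h.py <<'E'
import numpy as np, cv2
from scipy.spatial.transform import Rotation as R
from cell import r
def snap(n,f):
    s=r.snapshot(n); np.savez('pics/'+f+'.npz',**s); cv2.imwrite('pics/'+f+'.png',s['pixels'][:,:,::-1]); return s
def onplane(s,uv,z):
    K=s['mtx']; d=(np.atleast_2d(uv)-K[:2,2])/[K[0,0],K[1,1]]
    x=d.copy()
    for _ in range(20): x=d/(1+s['k1']*(x**2).sum(1,keepdims=True))
    Rm=cv2.Rodrigues(s['rvec'])[0]; c=-Rm.T@s['tvec'].ravel()
    w=np.c_[x,np.ones(len(x))]@Rm
    return c+w*((z-c[2])/w[:,2])[:,None]
E
python3 - <<'E'
from h import *
for n in('top','side'):
    s=snap(n,n+'0'); print(n,s['mtx'],s['k1'],s['rvec'].ravel(),s['tvec'].ravel())
E
```

```text
pics
top [[504.18985175   0.         316.46501808]
 [  0.         504.18985175 236.26378886]
 [  0.           0.           1.        ]] -0.014275250769333139 [ 2.17685729 -2.19114914  0.05573586] [-0.01705967  0.55090955  1.54133028]
side [[578.30823091   0.         324.94580521]
 [  0.         578.30823091 242.34640121]
 [  0.           0.           1.        ]] 0.05102996505095732 [ 0.95079695 -2.49544371  1.05446412] [0.40417809 0.37413773 1.15635975]
```

View pics/top0.png

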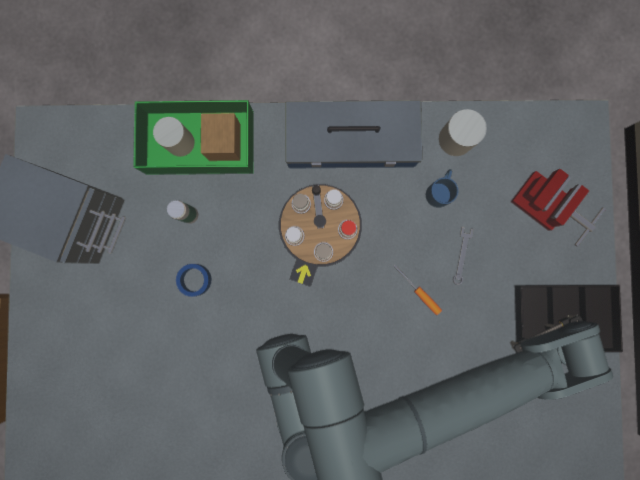

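View pics/side0.png

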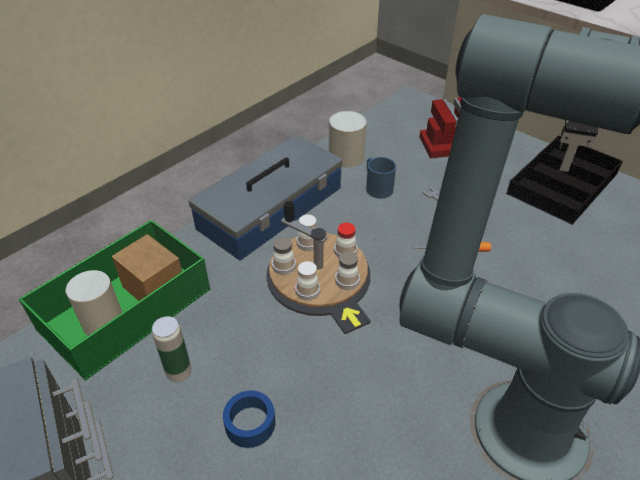

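The top view shows the knob near (316,189), the axis near (320,222), the red lid at (348,228) and the arrow at (304,272). A toolbox stands behind the knob.

```bash
cat > m.py <<'E'
from h import *
def comp(m,near,rad):
    n,l,st,c=cv2.connectedComponentsWithStats(m.astype(np.uint8))
    ok=[i for i in range(1,n) if np.hypot(*(c[i]-near))<rad]
    i=max(ok,key=lambda i:st[i,4]); return c[i],st[i,4],l==i
def measure(s):
    hsv=cv2.cvtColor(s['pixels'],cv2.COLOR_RGB2HSV).astype(int); h,sa,v=[hsv[...,i] for i in range(3)]
    yel,ya,ym=comp((h>22)&(h<35)&(sa>150)&(v>100),(304,272),25)
    red,ra,_=comp(((h<6)|(h>174))&(sa>150)&(v>80),(330,225),50)
    wood=(h>7)&(h<22)&(sa>70)&(np.hypot(*(np.indices(h.shape)[::-1]-np.array([320,224])[:,None,None]))<50)
    cn=max(cv2.findContours(cv2.morphologyEx(wood.astype(np.uint8),cv2.MORPH_CLOSE,np.ones((15,15))),0,1)[0],key=cv2.contourArea)
    P=onplane(s,cv2.convexHull(cn)[:,0].astype(float),0.034)
    A=np.c_[2*P[:,:2],np.ones(len(P))]; q=np.linalg.lstsq(A,(P[:,:2]**2).sum(1),rcond=None)[0]
    ax=q[:2]; rr=np.sqrt(q[2]+ax@ax)
    return dict(axis=ax,rad=rr,arrow=onplane(s,yel,.01)[0,:2],red=onplane(s,red,.114)[0,:2],areas=(ya,ra))
E
python3 - <<'E'
from m import *
s=dict(np.load('pics/top0.npz')); m=measure(s); print(m)
ax=m['axis']; dg=lambda p:np.degrees(np.arctan2(*(p-ax)[::-1]))
g=s['pixels'].max(2)
kn,a,_=comp(g[150:230,290:350]<45,(26,39),14); kn=kn+[290,150]; K=onplane(s,kn,.194)[0,:2]
print('knob',kn,a,K,np.hypot(*(K-ax)),dg(K)); print('red',np.hypot(*(m['red']-ax)),dg(m['red']),'arrow',np.hypot(*(m['arrow']-ax)),dg(m['arrow']))
print((dg(m['red'])-dg(K))%360)
# toolbox height
d=s['depth'];Rm=cv2.Rodrigues(s['rvec'])[0];c=-Rm.T@s['tvec'].ravel()
for uv in [(316,187),(300,150),(353,128),(400,150),(443,188),(178,210)]:
    ray=(onplane(s,uv,0)[0]-c); dz=ray@Rm[2]; print(uv,c+ray*d[uv[1],uv[0]]/dz)
big=cv2.resize(s['pixels'][165:300,240:420,::-1],None,fx=4.4,fy=4.4,interpolation=2);cv2.imwrite('pics/c.png',big)
E
```

```text
{'axis': array([ 0.5866638 , -0.03119969]), 'rad': np.float64(0.12070449013426597), 'arrow': array([0.43925818, 0.0217216 ]), 'red': array([ 0.57056155, -0.11354439]), 'areas': (np.int32(99), np.int32(141))}Traceback (most recent call last):
  File "<stdin>", line 5, in <module>
  File "m.py", line 5, in comp
    i=max(ok,key=lambda i:st[i,4]); return c[i],st[i,4],l==i
ValueError: max() iterable argument is empty
```

```bash
cat > k.py <<'E'
from m import *
s=dict(np.load('pics/top0.npz')); m=measure(s)
ax=m['axis']; dg=lambda p:np.degrees(np.arctan2(*(p-ax)[::-1]))
g=s['pixels'].max(2); print(g[182:198,308:326])
K=onplane(s,(316,189),.194)[0,:2]
print('knob',K,np.hypot(*(K-ax)),dg(K)); print('red',np.hypot(*(m['red']-ax)),dg(m['red']),'arrow',np.hypot(*(m['arrow']-ax)),dg(m['arrow']))
print((dg(m['red'])-dg(K))%360)
d=s['depth'];Rm=cv2.Rodrigues(s['rvec'])[0];c=-Rm.T@s['tvec'].ravel()
for uv in [(316,187),(300,150),(353,128),(400,150),(443,188),(178,210)]:
    ray=(onplane(s,uv,0)[0]-c); dz=ray@Rm[2]; print(uv,c+ray*d[uv[1],uv[0]]/dz)
E
python3 k.py
```

```text
[[114 115 114 114 112 111 111 111 111 112 113 113 112 111 110 110 109 111]
 [115 113 112 113 110 105 105 105 102 104 105 107 105 103 102 101 102 102]
 [112 107 106 104 102  88  84  84  78  81  90  83  82  82  82  81  81  79]
 [102  84  85  80  79  71  59  59  58  70  90  87 102 104 104 104 102  95]
 [ 86  94  96 101  89  72  59  58  59  62  66  89 133 138 138 138 137 135]
 [117 133 137 133  94  64  59  60  61  61  62  73 124 141 142 143 143 143]
 [141 143 143 135  77  60  60  61  62  63  64  67  98 142 146 146 147 146]
 [148 148 146 134  67  58  61  61  64  64  63  65  92 142 146 146 146 146]
 [149 148 146 125  62  58  62  63  65  64  63  57  81 140 145 145 145 145]
 [147 147 146 137  66  51  58  61  63  62  59  52  81 140 146 147 148 147]
 [148 148 147 140  77  48  47  55  55  52  47  53  94 145 149 150 150 150]
 [149 148 149 145 110  65  47  45  46  46  48  68 117 148 150 149 149 148]
 [147 146 147 149 140  96  67  52  51  57  64  89 118 142 145 145 144 145]
 [145 146 145 146 143 118  99  84  84  91  96 113 117 145 149 148 143 144]
 [149 149 149 150 146 118 117 118 120 121 120 120 127 149 152 148 134 136]
 [154 153 153 154 148 113 117 121 123 124 123 120 127 146 148 148 146 141]]
knob [ 0.67021986 -0.0222001 ] 0.08403932897737644 6.147475713304298
red 0.08390429847442223 -101.06439313882152 arrow 0.1566176221343936 160.25094034264106
252.7881311478742
(316, 187) [ 0.67586335 -0.02222792  0.19347263]
(300, 150) [0.80060122 0.02533889 0.10508541]
(353, 128) [ 0.85576486 -0.1295117   0.13846006]
(400, 150) [ 0.79711795 -0.26857869  0.10909733]
(443, 188) [ 0.69987327 -0.41696664  0.00623005]
(178, 210) [0.61810014 0.36679868 0.16741363]
```

```bash
python3 - <<'E'
from h import *
print(r.get_eef_rot(),r.get_clock())
for yaw in (0,90,45,-45,-90,-135,135,180):
    a=r.ik([.670,-.0225,.30],[180,0,yaw]); b=r.ik([.584,-.116,.172],[180,0,yaw]); print(yaw,a,b)
E
```

```text
[-89.98257859   0.09684364 -65.37358724] 0.1
0 None None
90 [-19.10591897  -3.14118232 129.79477556 149.87542907  40.7059116
 113.74327978] [-38.91168553  10.07392952 137.3202064  136.22108375  65.2100561
 111.88982812]
45 None [ -6.38893398  16.33967907 128.75316346 224.23991895  63.43871392
  66.46949334]
-45 None None
-90 None [-15.40209079  60.17644846  55.9940661  -31.98974426 149.91159654
  61.61078705]
-135 [-20.97841895  54.57313092  51.03981151  58.87305325 151.60494996
 145.53158578] [-29.20165355  56.71033501  62.07535836  30.43764858 147.4924528
 116.35926462]
135 [-35.42238709  12.42289273 112.97904467  95.58292159  82.20549589
 144.21742638] [-49.98059913  25.03432425 115.62334207  86.14424356  93.15508234
 129.23610513]
180 [-31.84096655  35.15128623  81.79208161  74.28400503 118.05369913
 149.10713196] [-42.16862886  42.84420378  86.14079372  60.32460165 121.45442954
 132.48225926]
```

```bash
python3 - <<'E'
from h import *
for yaw in range(-180,180,30):
    a=r.ik([.670,-.0225,.30],[-90,0,yaw]); b=r.ik([.584,-.116,.172],[-90,0,yaw]); print(yaw,None if a is None else a.round(),None if b is None else b.round())
E
```

```text
-180 None None
-150 [-12.  14.  82.  -0.  85. 138.] [-22.  10. 100.  -0.  70. 128.]
-120 [-12.  14.  82.  -0.  85. 108.] [-22.  10. 100.  -0.  70.  98.]
-90 [-12.  14.  82.   0.  85.  78.] [-22.  10. 100.   0.  70.  68.]
-60 [-12.  14.  82.   0.  85.  48.] [-22.  10. 100.   0.  70.  38.]
-30 [-12.  14.  82.   0.  85.  18.] [-22.  10. 100.   0.  70.   8.]
0 [-12.  14.  82.   0.  85. -12.] [-22.  10. 100.   0.  70. -22.]
30 [-12.  14.  82.   0.  85. -42.] [-22.  10. 100.   0.  70. -52.]
60 [-12.  14.  82.   0.  85. -72.] [-22.  10. 100.  -0.  70. -82.]
90 [ -12.   14.   82.   -0.   85. -102.] [ -22.   10.  100.   -0.   70. -112.]
120 [ -12.   14.   82.   -0.   85. -132.] [ -22.   10.  100.   -0.   70. -142.]
150 None None
```

```bash
cat >> h.py <<'E'
def wristcam(s,p,o):
    "give the wrist snapshot rvec/tvec from TCP pose"
    T=np.eye(4); T[:3,:3]=R.from_euler('xyz',o,degrees=True).as_matrix(); T[:3,3]=p
    C=np.linalg.inv(T@s['mount']); s['rvec']=cv2.Rodrigues(C[:3,:3])[0]; s['tvec']=C[:3,3]; return s
def project(s,X):
    Y=np.atleast_2d(X)@cv2.Rodrigues(s['rvec'])[0].T+np.ravel(s['tvec']); x=Y[:,:2]/Y[:,2:]
    return x*(1+s['k1']*(x**2).sum(1,keepdims=True))*s['mtx'][0,0]+s['mtx'][:2,2]
E
python3 - <<'E'
from h import *
r.move_pose([.670,-.0225,.30],[-90,0,-45]); r.command_gripper(.06)
p,o=r.get_position(),r.get_eef_rot(); s=r.snapshot('wrist'); wristcam(s,p,o); np.savez('pics/w1.npz',**s)
im=s['pixels'][:,:,::-1].copy(); k=project(s,[.670,-.0225,.194])[0]; print(p,o,k,r.get_clock())
cv2.drawMarker(im,tuple(int(v) for v in k),(255,0,255)); cv2.imwrite('pics/w1.png',im)
E
```

```text
[ 0.66999375 -0.02249006  0.30000427] [-9.00013052e+01 -8.75893360e-04 -4.49964411e+01] [320.60977758 235.29337059] 3.325
```

View pics/w1.png

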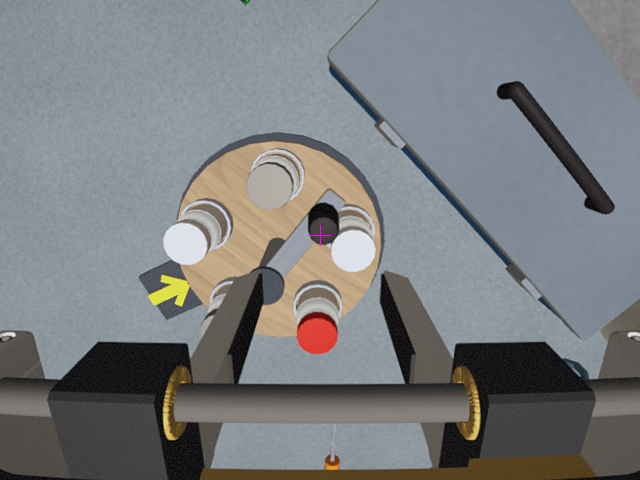

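The predicted knob mark sits within a few pixels of the knob's top face, around (322,231). I'll refine from this view, then grasp.

```bash
python3 - <<'E'
from m import *
s=dict(np.load('pics/w1.npz')); im=s['pixels']
hsv=cv2.cvtColor(im,cv2.COLOR_RGB2HSV).astype(int); h,sa,v=[hsv[...,i] for i in range(3)]
yel=comp((h>22)&(h<35)&(sa>150)&(v>100),(168,291),25)[0]
red,_,rm=comp(((h<6)|(h>174))&(sa>150)&(v>80),(317,333),25)
kn,a,km=comp(v<60,(322,225),20); ys,xs=np.nonzero(km); print('knob blob',kn,a,xs.min(),xs.max(),ys.min(),ys.max())
wd=xs.max()-xs.min()
K=onplane(s,((xs.min()+xs.max())/2,ys.max()-wd/2),.194)[0,:2]
cn=max(cv2.findContours(rm.astype(np.uint8),0,1)[0],key=cv2.contourArea); c,rad=cv2.minEnclosingCircle(cn); print('red',red,c,rad)
Rd=onplane(s,c,.114)[0,:2]; A=onplane(s,yel,.01)[0,:2]
print('knob',K,'red',Rd,'arrow',A)
for u in (.34,):
  ax=np.array([.5867,-.0312])
  for P in (K,Rd,A): print(np.hypot(*(P-ax)),np.degrees(np.arctan2(*(P-ax)[::-1])))
print(v[200:250:4,305:342:4])
E
```

```text
knob blob [323.19381443 214.89484536] 485 308 338 203 241
red [316.7173913  332.97226387] (316.71832275390625, 332.8591613769531) 20.929895401000977
knob [ 0.67621286 -0.01873936] red [ 0.57512169 -0.11152625] arrow [0.43837233 0.02239999]
0.0903759928289912 7.924934245321907
0.08115641752720912 -98.2021802518837
0.157715113177938 160.13206687166465
[[188 186 191 165 169 173 173 174 174 158]
 [186 187 191  41   0  13  79 173 169 177]
 [183 187  18  31  15  20  16  17 178 180]
 [193  30  20   6  23  24  26  10  65 118]
 [127  22  23   3  22  19  17  29  23 120]
 [169   7  21  66  72  77  72  25  19 164]
 [170  17  69  76  72  73  73  67  18 197]
 [173  38  72  71  75  69  72  74  29 161]
 [175  46  73  75  75  74  70  65  43 133]
 [171 163  71  73  70  71  67  69 164 235]
 [175 171  87  69  68  66  59  97 232 232]
 [172 175 196 168 134 109 207 230 232 233]
 [172 194 190 197 185 184 185 233 232 233]]
```

```bash
python3 - <<'E'
from h import *
K=np.array([.6722,-.021])
r.line_to([*K,.30]); print(r.get_ft_force())
print(r.line_to([*K,.173],rate=.06,until_force=8)); print(r.get_position(),r.get_ft_force())
r.command_gripper(.0); r.wait(.3); print(r.get_gripper_width(),r.get_ft_force(),r.get_wrist_torque(),r.get_position(),r.get_clock())
s=r.snapshot('side'); cv2.imwrite('pics/s1.png',cv2.resize(s['pixels'][130:340,180:440,::-1],None,fx=2.5,fy=2.5))
E
```

```text
[-1.02289468  0.31541666  1.00670988]
False
[ 0.67237785 -0.0210323   0.17333688] [0.63279478 0.66472528 0.46201686]
0.024944025410826468 [ 4.54246072 -0.02480907 -1.98163684] [-0.12249994 -0.84248848  0.01026634] [ 0.6725844  -0.02110198  0.17303024] 6.7917
```

View pics/s1.png

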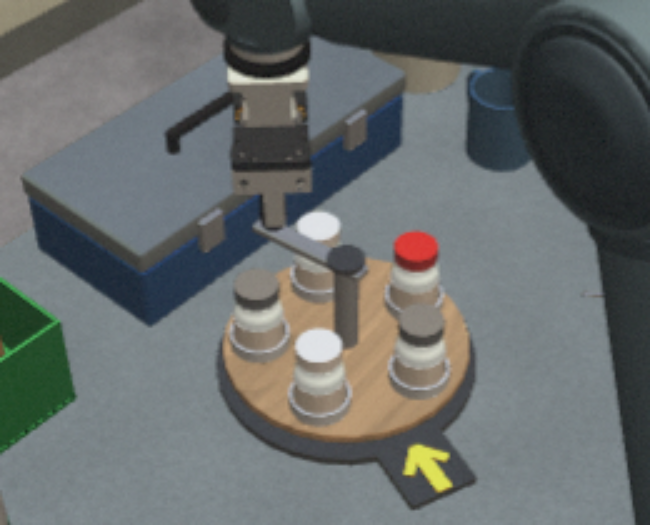

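```bash
python3 - <<'E'
from h import *
ax=np.array([.5885,-.0305]); p=r.get_position(); d=p[:2]-ax; a0=np.arctan2(d[1],d[0]); rho=np.hypot(*d); log=[]
a1=np.radians(-80); n=24
for i,a in enumerate(np.linspace(a0,a1,n+1)[1:]):
    u=np.array([np.cos(a),np.sin(a)])
    r.line_to([*(ax+rho*u),p[2]],rate=.04)
    f=r.get_ft_force(); fr=f[:2]@u; rho+=np.clip(2e-4*fr,-.0008,.0008)
    q=r.get_position(); log.append(q[:2])
    print(i,np.degrees(a).round(1),round(rho,4),f.round(1),(f[:2]@[-u[1],u[0]]).round(1))
    if np.linalg.norm(f)>45: print('STOP');break
P=np.array(log);x=np.linalg.lstsq(np.c_[2*P,np.ones(len(P))],(P**2).sum(1),rcond=None)[0]
print('fit',x[:2],np.sqrt(x[2]+x[:2]@x[:2]),r.get_gripper_width(),r.get_clock()); snap('top','top1')
E
```

```text
0 2.8 0.0854 [ 4.2 -0.7 -2. ] -0.9
1 -0.8 0.0854 [-0.3 -1.  -0. ] -1.0
2 -4.4 0.085 [-2.  -1.1  0.6] -1.2
3 -8.0 0.0849 [-0.7 -1.5 -0.8] -1.6
4 -11.6 0.0849 [-0.4 -1.9 -1. ] -1.9
5 -15.2 0.0851 [ 0.4 -2.2 -0.7] -2.0
6 -18.8 0.0853 [ 0.2 -1.8 -0.8] -1.7
7 -22.4 0.0852 [-1.  -1.9 -1.2] -2.2
8 -26.0 0.0852 [-0.6 -1.3 -0.9] -1.4
9 -29.6 0.0853 [-0.1 -1.3 -1.6] -1.2
10 -33.2 0.0853 [-0.8 -1.  -1.7] -1.3
11 -36.8 0.0853 [-0.6 -0.4 -1.2] -0.7
12 -40.4 0.0853 [-1.2 -1.7 -3.4] -2.1
13 -44.0 0.0853 [-0.5 -0.6 -3. ] -0.8
14 -47.6 0.0857 [ 0.2 -2.3 -2.6] -1.4
15 -51.2 0.0858 [-0.8 -1.4 -2.3] -1.5
16 -54.8 0.0857 [-1.4 -0.1 -2.3] -1.2
17 -58.4 0.0856 [-1.1 -0.6 -2.9] -1.3
18 -62.0 0.0857 [-1.3 -1.1 -2.5] -1.7
19 -65.6 0.0858 [-1.2 -1.3 -3.4] -1.6
20 -69.2 0.0859 [-1.8 -1.2 -2.4] -2.1
21 -72.8 0.0858 [-1.9  0.2 -2.2] -1.8
22 -76.4 0.0857 [-1.7 -0.1 -3.3] -1.7
23 -80.0 0.0859 [-1.4 -1.1 -3. ] -1.6
fit [ 0.5882978  -0.03133797] 0.0850028943256915 0.02462968930729815 13.6417
```

```bash
python3 - <<'E'
from m import *
ax=np.array([.5883,-.0313]); p=r.get_position()
for a in np.radians([-83.5,-86.5,-89.5,-91.7]):
    r.line_to([*(ax+.085*np.array([np.cos(a),np.sin(a)])),p[2]],rate=.04)
r.wait(.5); print(r.get_ft_force(),r.get_gripper_width(),r.get_position(),r.get_clock())
p,o=r.get_position(),r.get_eef_rot(); s=r.snapshot('wrist'); wristcam(s,p,o); cv2.imwrite('pics/w2.png',s['pixels'][:,:,::-1])
np.savez('pics/w2.npz',**s); t=snap('top','top2')
hsv=cv2.cvtColor(s['pixels'],cv2.COLOR_RGB2HSV).astype(int); h,sa,v=[hsv[...,i] for i in range(3)]
n,l,st,c=cv2.connectedComponentsWithStats(((((h<6)|(h>174))&(sa>150)&(v>80))).astype(np.uint8))
print([(c[i],st[i,4],onplane(s,c[i],.114)[0]) for i in range(1,n) if st[i,4]>50])
E
```

```text
[-1.3742738  -0.82494166 -3.55545007] 0.024416801649627545 [ 0.58576949 -0.11628657  0.17302834] 15.25
[(array([102.6594152 , 212.97216374]), np.int32(4275), array([ 0.51290849, -0.00309875,  0.114     ]))]
```

View pics/w2.png

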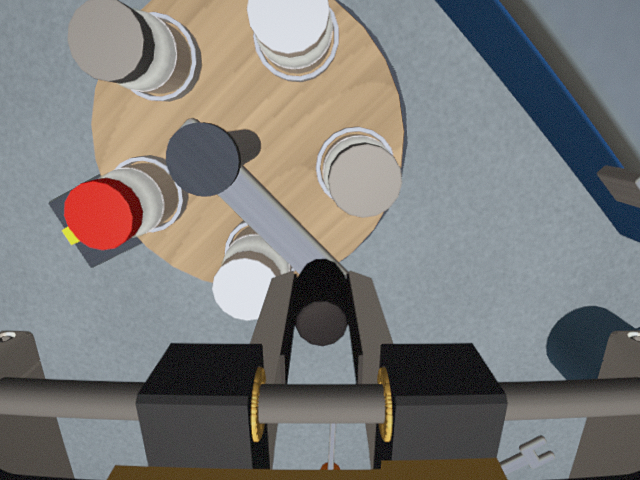

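View pics/top2.png

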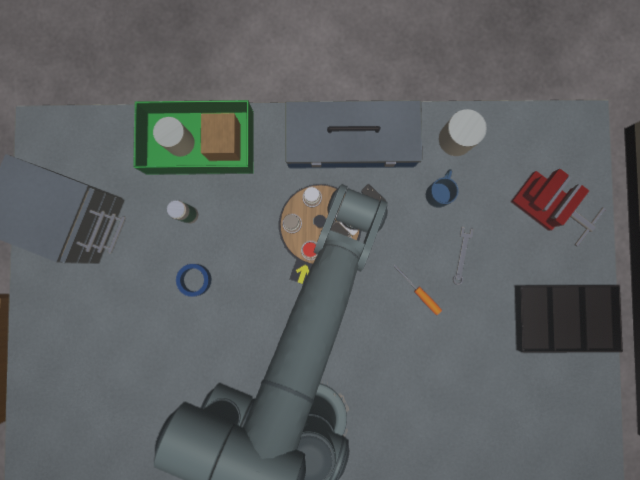

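```bash
python3 - <<'E'
from h import *
print(r.get_gripper_width(),r.get_ft_force(),r.get_qvel().round(3)); r.hand_in()
E
```

```text
0.024649310255306915 [-2.17349662 -1.19481297 -2.77432237] [ 0.017 -0.099  0.028 -0.004 -0.029 -0.049]
the job is handed in; nothing more can be done
```

I gripped the black knob from above and turned the carousel about 98° clockwise. The red-lidded jar now stands at the yellow arrow, and I handed in while still holding the knob. The move took about 8.5 s, and the clock stood at about 15.3 s of the 51 s allowed.

**Last checks:**
- **Grip:** the fingers are closed at 24.6 mm on the 24 mm knob. The contact force on the knob was not measured; I rely on the fixed 30 N grip setting.
- **Forces:** the wrist force was under 5 N in every reading during the turn and about 4 N at the end.
- **Alignment:** the wrist view puts the red lid at 159.5° around the axis and the arrow at 160.3°, so the jar is about 1 mm off the line.
- **Stillness:** the arm's joints were moving under 0.1 °/s at hand-in.
- **Jars and bench:** all five jars look upright in their rings, and the other objects look unmoved in the top view.

**Disagreements:**
- The wrist view puts the lid about 80.5 mm from the axis, where 85 mm is nominal. I put this down to the 2 mm calibration and the jar's play in its ring.
- The early estimates of the axis from the top and wrist cameras differed by 2–5 mm. I settled it by fitting a circle to the gripped knob's path, which gave a radius of 85.0 mm.

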